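# Open the push-and-turn safety canister and set out the dropper bottle

### The job

Open the tilted safety canister: push its red cap firmly down along the canister's axis, turn it counter-clockwise while it is held down until it comes free, and stand the cap upright, open side down, in the blue tray. Then take the amber dropper bottle out of the canister and stand it upright in the same tray, set down gently, not dropped. The flask in the tray and the other things on the bench stay where they are.

Things in the scene. Friction and masses are not known exactly. Their poses are not given: they have to be found in the camera images.
- cap: Red ribbed plastic safety cap, loose, 90 g: upside-down cup, 58 mm outside diameter, 92 mm tall, wall 4 mm. Origin: centre of its open lower rim; z axis runs to the closed top. Three lugs 11 mm wide, 6 mm high at the lower rim reach radius 38.5 mm, so it stands on a 77 mm circle. At the start locked on the canister, leaning 30 degrees with its top towards the robot. Grip it round the upper 45 mm.
- cap_top (a point): Centre of the cap's closed top, z out along its axis. A spring holds the lugs up under brackets, behind 4 mm teeth. Push the cap 5 to 7 mm along its axis (4 frees it, 8 is the end), and meanwhile turn it counter-clockwise (looking at its top, positive about its z) by 40 to 50 degrees (clear at 36, hard stop near 57); then draw it straight off, 85 mm or more, as the dropper bottle is inside it.
- spring_ring (a joint): How far the spring ring under the cap's rim is pushed down along the canister's axis, m: 0.002 with the cap locked (6 N), over 0.006 (10 N) with the lugs free to turn, 0.010 (14 N) at the end of travel, 0 (4 N) with the cap off.
- stand: Fixed dark steel tilt stand of the white canister (92 mm diameter). Origin on the table, about under the cap's grip; x points away from the leaning side (roughly away from the robot), z up. With the canister it reaches from x = -25 to +145 mm and y = -65 to +65 mm.
- neck (a point): Centre of the canister's mouth rim (bore 38 mm, neck outside 45 mm), z axis along the canister's axis, leaning 30 degrees from vertical towards the robot. Steel brackets round it reach to radius 46 mm and stand 5 mm above the rim. At the start the cap's lower rim is 6 mm below this point.
- dropper: Amber dropper bottle, loose, 70 g, 33 mm diameter, 102 mm tall: straight body to 55 mm, black collar 24 mm wide at 62 to 77 mm, bulb 12 mm wide. Origin: centre of its underside, z up through the bulb. It starts in the canister under the cap, underside 32 mm below the mouth rim, so 70 mm stick out. Grip the body 8 mm or more above the rim; then draw it out 40 mm or more. It leans up to 8 degrees in the bore.
- tray: Fixed low blue plastic tray, 125 x 290 mm outside, wall and floor 4 mm, 14 mm high. Origin: centre of its underside on the table; long side along its y axis, z up. It may be to the right or to the left of the canister.
- flask: Clear 100 ml conical flask standing in the tray, 64 mm diameter at the foot, 104 mm tall; origin at the centre of its underside. Leave it where it is.
- cylinder: Clear measuring cylinder beside the canister, 186 mm tall, foot 55 mm wide; origin at the centre of its underside. Leave it alone.
- wash_bottle: White wash bottle beside the canister, 221 mm tall with its bent spout, body 67 mm in diameter; the body's axis lies 15 mm to +y of the origin, on the table. Leave it alone.
- tape: Roll of black tape at the front, 62 mm wide, 19 mm high, origin under its centre. Leave it alone.
There are look-alikes about, which are no part of the job. Several things have the shape of the cap; the one meant has the colours described above.

How it is judged:
By the outcome, as a careful person would: the job done as asked, in the order asked, and still so for the second after the job is handed in, with the robot touching nothing.
It also fails if it takes over 66 s, if anything falls off the work surface, if the arm or the gripper's body presses on something with over 40 N, if the wrist force passes 120 N, or if a joint passes its speed limit or range.

### The arm

A 7-joint arm with a two-finger parallel gripper is mounted at the origin on a cart in front of the work surface, level with it; the furniture and walls round the work are solid. World frame = base frame: x ahead of the robot, y to its left, z up, the work surface at z = 0. Lengths are in mm, angles in degrees, forces in N, time in s.
With the tool pointing down it reaches from about 425 to 875 mm from the base axis. Payload 4.7 kg.
Tool frame: the origin (TCP) lies between the finger pads; the fingertips stand 25 mm ahead of it and the grasp point (between the pads) lies 6 mm ahead of it; z points along the fingers, y is the line along which they close (so a half turn about z gives the same grasp; the last joint's range is limited). The gripper opens to 87 mm and grips with 3 to 60 N. Pads are 19 mm wide; open, the fingers measure 117 mm over their backs; the gripper's body (75 mm by 190 mm) begins 51 mm behind the grasp point.
Start: joints at [73.86, 18.392, -4.016, 83.108, 1.295, 78.541, -3.26], TCP at [189.458, -621.795, 247.587] pointing down, gripper open.
Joint ranges: [-163.93, 163.93], [-17.29, 119.83], [-79.2, 71.16], [3.27, 140.29], [-89.18, 269.18], [5.43, 117.66], [-154.24, 154.24]. Speed limits (degrees/s): [147.25, 147.25, 180, 180, 180, 180, 180].

### API

Orientations are given as [roll, pitch, yaw] about the fixed x, y, z axes, in that order (R = Rz(yaw) Ry(pitch) Rx(roll)).
In Python, from rig import sense, snapshot, camera_model, workorder gives the robot as it stands.
- The arm moves only by the tool servo_tool, never from a script. Its argument "motion" is a list of rows, each a list of 3 entries, a list of its own where there are three numbers: the finger opening in m, from 0 to 0.087, then the shift along the tool's x, y, z in m, then the turn, a rotation vector about the tool's x, y, z in rad. In form: [[fingers, [dx, dy, dz], [wx, wy, wz]], ...]. A call has 1 to 12 rows; each row is the pose to reach, as a shift and turn from the pose commanded when the call began, along the tool's axes at that moment; what a row does not reach only later rows make up. A row lasts 1/8 s, in which the tool goes at most 62.5 mm and 10.7 degrees, less where a joint would pass 70% of its speed; a pose out of reach is approached as far as the arm can. A call with a gripper value outside its range is refused whole. The fingers move at their own pace and stop on an object; "force" is the grip in N (left out, the last holds). Time passes only in rows, so rows that repeat a pose let the fingers close. It gives the time, the measured TCP pose, the force, the opening and the grip force at its end, in the units of the state.
- sense(): the state, without advancing time (a new reading comes with each control period).
- snapshot(name): name is "side" or "top" or "wrist"; returns the picture (400x640x3 uint8, blue, green, red); there is no depth.
- camera_model(name): a dict with "fovy" (degrees; the focal length in pixels is half the picture's height over the tangent of half this angle, whatever the lens; pixels are square), "cx", "cy" (the principal point, pixels), "position" and "orientation" of the camera in the world. Camera axes: x right, y up, looking along -z (the intrinsics and any distortion apply to the point x, -y, -z); pixel columns grow to the right and rows downward; lengths in mm; the calibration is good to about 2 mm. The wrist camera is an equidistant fisheye: a pixel r from the principal point sees the ray r / f radians off the axis. A picture is of the moment at which its call begins: read the wrist's pose just before it. camera_model takes no time and is no camera call; for the wrist camera it gives the pose at the moment of the call.
- workorder.close_job(): hands the job in; it is judged then, once.
The state is a dict: "clock": time; "qpos": joint angles; "qvel": joint speeds; "joint_efforts": joint torques, N m; "ee_pos": TCP position; "ee_rot": TCP orientation; "contact_force": force on the tool from outside, world axes, zero at the start; "wrist_torque": the same for the moment, N m; "opening": opening from 0.0 (shut) to 1.0 (fully open); "finger_force": force on a finger pad.
Only numpy, scipy, OpenCV 4.12 (cv2) and the standard library are available. Lean on these libraries where they do the work, as an engineer would, in place of code of your own. Each camera call takes 0.05 s, during which the arm holds its last target. There are 200 camera calls.

## Working session

There is one attempt and no reset: what is moved stays moved. The work goes in short steps, Python scripts to look and compute and a tool call to move; the robot and the scene stay as the last step left them, time stands still between calls to the robot, and variables do not carry over. Pictures are saved under pics/ and viewed, at most 12 in all, crops included, and the job is handed in when it is done.

Besides the shell and the picture viewer there is one more tool, called after ">>>" as name(argument=value, ...) on one line, values as JSON. servo_tool: Moves the arm, as the interface text tells. Its arguments: {"type":"object","properties":{"motion":{"type":"array"},"force":{"type":"number"}},"required":["motion"]}

```bash
ls; mkdir -p pics; python3 - <<'E'
from rig import sense,snapshot,camera_model
import cv2
print(sense())
for n in("side","top"):
    print(n,camera_model(n)); cv2.imwrite(f"pics/{n}0.png",snapshot(n))
print(camera_model("wrist"))
E
```

```text
pics
{'clock': 0.0, 'qpos': array([73.86293405, 18.43631602, -4.01549544, 83.17492772,  1.29707959,
       78.54180331, -3.25910945]), 'qvel': array([-0.01176312, -0.03951524,  0.04661707,  0.02816738,  0.0724358 ,
        0.0754988 , -0.08100419]), 'joint_efforts': array([ 1.29491771e-03, -4.91288567e+01, -4.03579753e-01, -3.12533927e+01,
       -6.40462409e-02,  4.38146282e-02,  1.72934147e-04]), 'ee_pos': array([ 189.2359273 , -621.30837898,  246.49236204]), 'ee_rot': array([-1.79892314e+02,  7.90498843e-03,  1.69480948e+01]), 'contact_force': array([0.19787495, 0.00844741, 0.07478275]), 'wrist_torque': array([ 0.08046104,  0.02492008, -0.00530958]), 'finger_force': 0.0, 'opening': 1.0011680653512545}
side {'fovy': 49.04669599633942, 'cx': 318.6662347741306, 'cy': 193.04915096576497, 'position': array([ 531.41902284, -889.18410147,  882.30245066]), 'orientation': array([51.3891615 , -0.19604373, -0.4950043 ])}
top {'fovy': 45.14775523430315, 'cx': 315.044048622471, 'cy': 206.72663910996997, 'position': array([ 162.49239328,   31.38957587, 1816.2135949 ]), 'orientation': array([ 13.3522892 ,  -0.29744348, -86.98855285])}
{'fovy': 65.70646984690485, 'cx': 317.98320921730925, 'cy': 198.57385699507282, 'position': array([ 254.06454664, -602.99169093,  384.62136953]), 'orientation': array([-14.45291181,   0.08703581, -73.03666085])}
```

View pics/side0.png

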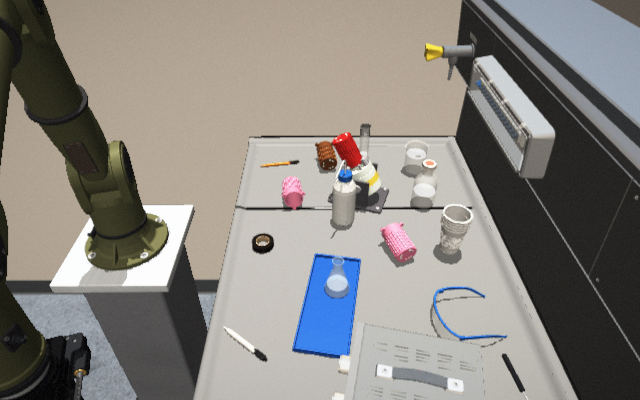

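View pics/top0.png

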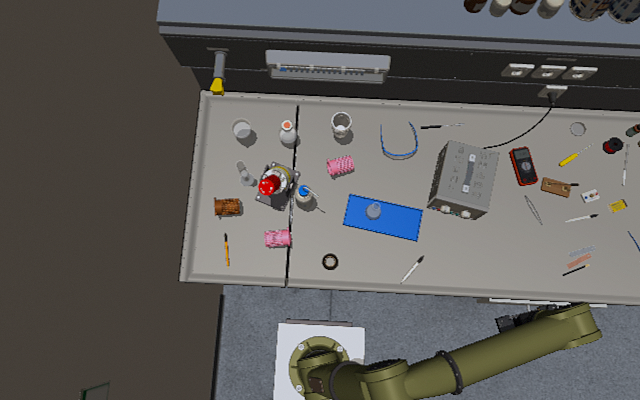

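Could be taken for the cap (top view): red one on the canister (270,185), orange-brown one (227,206), pink ones (277,239) and (340,165). I choose the red one leaning on the white canister, and check it in a close crop.

```bash
python3 - <<'E'
import cv2,numpy as np
a=cv2.imread("pics/side0.png")[120:220,320:400]; b=cv2.imread("pics/top0.png")[150:220,230:330]
A=cv2.resize(a,None,fx=5,fy=5,interpolation=cv2.INTER_CUBIC); B=cv2.resize(b,None,fx=4,fy=4,interpolation=cv2.INTER_CUBIC)
o=np.zeros((500,800,3),np.uint8);o[:500,:400]=A;o[:280,400:800]=B
cv2.imwrite("pics/crop1.png",o)
E
```

```text
(no output)
```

View pics/crop1.png

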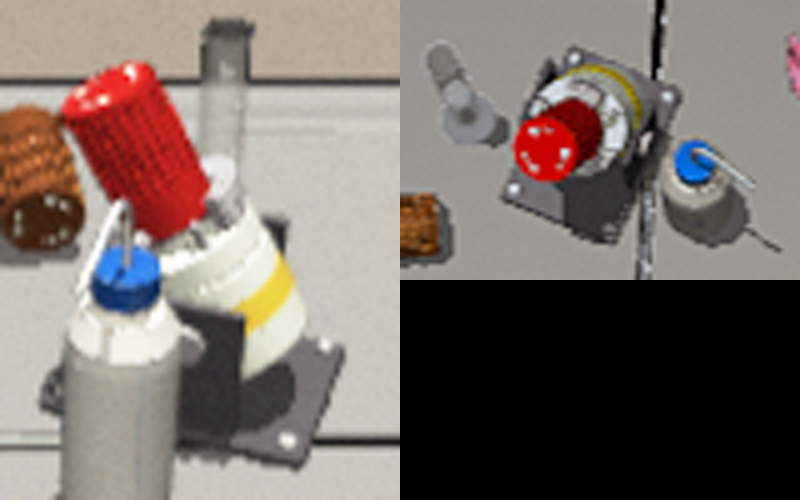

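The crop shows the bright red ribbed cap leaning on the white canister, so the choice holds: its top disc is at top ≈(265.9,187.3) and side ≈(342,138.4). The stand's bolts are at top ≈(373.75,163.75)-style positions, converted from the crop below.

```bash
cat >h.py <<'E'
import numpy as np,cv2
from scipy.spatial.transform import Rotation as R
from rig import sense,snapshot,camera_model
def ray(n,u,v,m=None):
    m=m or camera_model(n); f=200/np.tan(np.radians(m["fovy"]/2))
    x,y=(u-m["cx"])/f,(v-m["cy"])/f
    if n=="wrist":
        r=np.hypot(x,y)+1e-12; d=np.array([np.sin(r)*x/r,-np.sin(r)*y/r,-np.cos(r)])
    else: d=np.array([x,-y,-1.])
    d=R.from_euler("xyz",m["orientation"],degrees=True).apply(d)
    return np.array(m["position"]),d/np.linalg.norm(d)
def plane(n,u,v,z,m=None):
    p,d=ray(n,u,v,m); return p+d*(z-p[2])/d[2]
def tri(*rays):
    A=sum(np.eye(3)-np.outer(d,d) for p,d in rays); b=sum((np.eye(3)-np.outer(d,d))@p for p,d in rays)
    X=np.linalg.solve(A,b); return X,[round(float(np.linalg.norm(np.cross(X-p,d))),1) for p,d in rays]
def proj(n,X,m=None):
    m=m or camera_model(n); f=200/np.tan(np.radians(m["fovy"]/2))
    c=R.from_euler("xyz",m["orientation"],degrees=True).inv().apply(np.asarray(X,float)-m["position"])
    x,y,z=c[...,0],-c[...,1],-c[...,2]
    r=np.hypot(x,y)+1e-12; k=(np.arctan2(r,z)/r if n=="wrist" else 1/z)
    return np.stack([m["cx"]+f*k*x,m["cy"]+f*k*y],-1)
def rel(target_pos,target_R):
    "shift mm and rotvec deg in tool frame from measured pose"
    s=sense(); T=R.from_euler("xyz",s["ee_rot"],degrees=True)
    return T.inv().apply(np.array(target_pos)-s["ee_pos"]),(T.inv()*target_R).as_rotvec()
E
python3 - <<'E'
from h import *
np.set_printoptions(precision=1,suppress=True)
T,e=tri(ray("top",265.9,187.3),ray("side",342,138.4)); print("captop",T,e)
b=[plane("top",230+(x-400)/4,150+y/4,6) for x,y in((575,55),(667,97),(513,188),(612,232))]
print(b); d=b[0]-b[2]; print("yaw",np.degrees(np.arctan2(d[1],d[0])), [np.degrees(np.arctan2(*(q[1::-1]))) for q in (b[1]-b[3],)])
print("side bolts",[plane("side",320+x/5,120+y/5,6) for x,y in((325,345),(288,440))])
print("tray top",[plane("top",u,v,14) for u,v in((348,195),(422,209),(418,240),(343,226))])
print("tray side",[plane("side",u,v,14) for u,v in((315,254),(361,257),(356,355),(294,352))])
print("flask",plane("top",374,212,10),plane("side",337,290,10),"wash",plane("side",344,222,5),tri(ray("top",303.5,190),ray("side",345.5,175)))
print("cyl",tri(ray("top",239.5,163),ray("side",365,125)),plane("top",248.5,180,3))
print("tape",plane("top",330,261,19))
E
```

```text
captop [608.9 217.9 202.5] [3.2, 3.2]
[array([757.5, 216.6,   6. ]), array([719.2, 123.3,   6. ]), array([619. , 266.9,   6. ]), array([580.4, 167.9,   6. ])]
yaw -19.947082141696217 [np.float64(-17.84311096700492)]
side bolts [array([759.2, 228.2,   6. ]), array([724.4, 133.6,   6. ])]
tray top [array([643.7, -80.5,  14. ]), array([ 603.3, -367.2,   14. ]), array([ 481.6, -352.2,   14. ]), array([520.4, -66. ,  14. ])]
tray side [array([531.6, -65.9,  14. ]), array([655.1, -77.6,  14. ]), array([ 620. , -365.7,   14. ]), array([ 485.1, -357.6,   14. ])]
flask [ 582.5 -183.3   10. ] [ 586.3 -185.2   10. ] wash [617.8  71.5   5. ] (array([614.9,  87.8, 165. ]), [1.7, 1.7])
cyl (array([691.2, 318.9, 191.1]), [1.6, 1.6]) [686.3 310.9   3. ]
tape [383.6 -22.3  19. ]
```

```bash
python3 - <<'E'
from h import *
np.set_printoptions(precision=3,suppress=True)
print(*rel([560,120,340],R.from_euler("xyz",[180,0,102],degrees=True)))
E
```

```text
[ 570.69  -601.272  -92.452] [-0.001 -0.001 -1.484]
```

>>> servo_tool(motion=[[0.087, [0.04, -0.04, -0.0925], [0, 0, -0.12]], [0.087, [0.08, -0.085, -0.0925], [0, 0, -0.25]], [0.087, [0.57, -0.6, -0.0925], [0, 0, -1.484]], [0.087, [0.57, -0.6, -0.0925], [0, 0, -1.484]], [0.087, [0.57, -0.6, -0.0925], [0, 0, -1.484]], [0.087, [0.57, -0.6, -0.0925], [0, 0, -1.484]], [0.087, [0.57, -0.6, -0.0925], [0, 0, -1.484]], [0.087, [0.57, -0.6, -0.0925], [0, 0, -1.484]], [0.087, [0.57, -0.6, -0.0925], [0, 0, -1.484]], [0.087, [0.57, -0.6, -0.0925], [0, 0, -1.484]], [0.087, [0.57, -0.6, -0.0925], [0, 0, -1.484]], [0.087, [0.57, -0.6, -0.0925], [0, 0, -1.484]]])

```text
clock: 1.6
ee_pos: [509.4, 18.6, 338.0]
ee_rot: [180.0, 0.1, 101.9]
contact_force: [0.2, -0.4, -0.2]
opening: 1.001
finger_force: 0.0
```

>>> servo_tool(motion=[[0.087, [0.044, 0.035, 0], [0, 0, 0]], [0.087, [0.088, 0.07, 0], [0, 0, 0]], [0.087, [0.088, 0.07, 0], [0, 0, 0]], [0.087, [0.088, 0.07, 0], [0, 0, 0]]])

```text
clock: 2.1
ee_pos: [559.0, 116.9, 337.4]
ee_rot: [-179.9, 0.0, 102.0]
contact_force: [-0.1, -1.2, -0.4]
opening: 1.001
finger_force: 0.0
```

```bash
python3 - <<'E'
from h import *
import json
s=sense(); m=camera_model("wrist"); im=snapshot("wrist"); print(s["ee_pos"],s["ee_rot"],s["qpos"],m["position"])
json.dump({k:(v.tolist() if hasattr(v,"tolist") else v) for k,v in m.items()},open("w1.json","w"))
print(proj("wrist",[[609,218,202],[655,202,123]],m))
cv2.imwrite("pics/w1full.png",im)
cv2.imwrite("pics/w1.png",cv2.resize(im[0:300,200:600],None,fx=2,fy=2,interpolation=cv2.INTER_CUBIC))
E
```

```text
[558.99437691 116.94492516 337.3946814 ] [-1.79913092e+02  1.76471447e-02  1.01984743e+02] [ 29.55156617  12.39146906 -51.55565831  84.8884656    9.68847513
  87.45943401  -9.80869525] [544.58118487 182.37964271 475.4445584 ]
[[397.4382025   98.05591233]
 [414.46121953 125.81693332]]
```

View pics/w1.png

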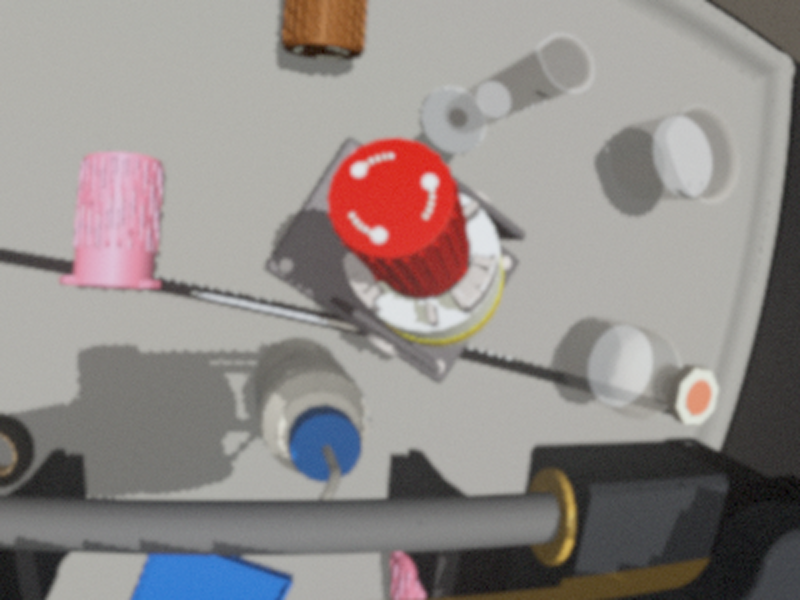

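The red cap's top disc is centred at crop (393,200) → wrist pixel (396.5,100), within 2 px of the predicted spot. Stand bolts appear at crop (283,266), (440,367) and (512,262).

```bash
python3 - <<'E'
from h import *
import json
np.set_printoptions(precision=3,suppress=True)
m=json.load(open("w1.json"))
rw=ray("wrist",396.5,100,m)
T,e=tri(ray("top",265.9,187.3),ray("side",342,138.4),rw); print("captop3",T,e)
for n,u,v in(("top",265.9,187.3),("side",342,138.4)): print(n,tri(ray(n,u,v),rw))
b=[plane("wrist",200+x/2,y/2,6,m)for x,y in((283,266),(440,367),(512,262),(352,148))]; print(b)
for i,j in((1,2),(0,3),(0,1),(3,2)): d=b[j]-b[i]; print(np.degrees(np.arctan2(d[1],d[0])))
psi=np.radians(-20); a=np.array([-.5*np.cos(psi),-.5*np.sin(psi),np.cos(np.pi/6)]); print("a",a)
r=np.array([np.cos(.34),np.sin(.34),0]); z=-a; y=r-z*(r@z); y/=np.linalg.norm(y); x=np.cross(y,z)
TR=R.from_matrix(np.array([x,y,z]).T)*R.from_euler("z",20,degrees=True)
P=T+70*a
print(P,*rel(P,TR))
E
```

```text
captop3 [608.626 216.911 203.058] [3.1, 3.4, 1.0]
top (array([626.007, 225.666, 127.796]), [0.5, 0.5])
side (array([609.964, 215.975, 204.232]), [1.9, 1.9])
[array([583.014, 170.725,   6.   ]), array([724.511, 121.905,   6.   ]), array([763.373, 219.422,   6.   ]), array([614.812, 271.518,   6.   ])]
68.27182142625077
72.4902396447152
-19.035549112163814
-19.32414164403279
a [-0.47   0.171  0.866]
[575.737 228.882 263.68 ] [107.086  39.607  73.852] [-0.465 -0.243  0.142]
```

>>> servo_tool(motion=[[0.087, [0.05, 0.02, 0.015], [-0.15, -0.08, 0.05]], [0.087, [0.107, 0.0395, 0.045], [-0.31, -0.16, 0.1]], [0.087, [0.107, 0.0395, 0.074], [-0.465, -0.243, 0.142]], [0.087, [0.107, 0.0395, 0.074], [-0.465, -0.243, 0.142]], [0.087, [0.107, 0.0395, 0.074], [-0.465, -0.243, 0.142]], [0.087, [0.107, 0.0395, 0.074], [-0.465, -0.243, 0.142]]])

```text
clock: 2.9
ee_pos: [578.7, 228.6, 267.2]
ee_rot: [151.9, 11.3, 90.5]
contact_force: [-0.2, -0.8, 0.7]
opening: 1.003
finger_force: 0.0
```

```bash
python3 - <<'E'
from h import *
import json
np.set_printoptions(precision=3,suppress=True)
s=sense(); m=camera_model("wrist"); im=snapshot("wrist"); print(s["ee_pos"],s["ee_rot"],s["qpos"],m["position"])
json.dump({k:(v.tolist() if hasattr(v,"tolist") else v) for k,v in m.items()},open("w2.json","w"))
psi=np.radians(-19.6); a=np.array([-.5*np.cos(psi),-.5*np.sin(psi),np.cos(np.pi/6)])
T=np.array([608.6,216.9,203.1]); th=np.linspace(0,2*np.pi,60)
u=np.cross(a,[0,1,0]);u/=np.linalg.norm(u);v=np.cross(a,u)
for dist,rad,c in((0,29,(0,255,0)),(92,22,(255,255,0)),(86,46,(255,0,0))):
    q=proj("wrist",[T-dist*a+rad*(np.cos(t)*u+np.sin(t)*v) for t in th],m)
    cv2.polylines(im,[np.round(q*16).astype(np.int32)],True,c,1,cv2.LINE_AA,4)
print(proj("wrist",T,m))
cv2.imwrite("pics/w2.png",cv2.resize(im[60:340,160:560],None,fx=2,fy=2,interpolation=cv2.INTER_CUBIC))
psi_R=R.from_euler("xyz",s["ee_rot"],degrees=True); print(psi_R.inv().apply(T-s["ee_pos"]), psi_R.inv().apply(-a))
E
```

```text
[578.73  228.598 267.249] [151.865  11.332  90.464] [ 14.672   5.385 -54.373 103.927  34.696  60.75  -49.749] [512.867 317.328 373.372]
[311.501 214.432]
[ 0.898 -4.51  71.575] [ 0.002 -0.002  1.   ]
```

View pics/w2.png

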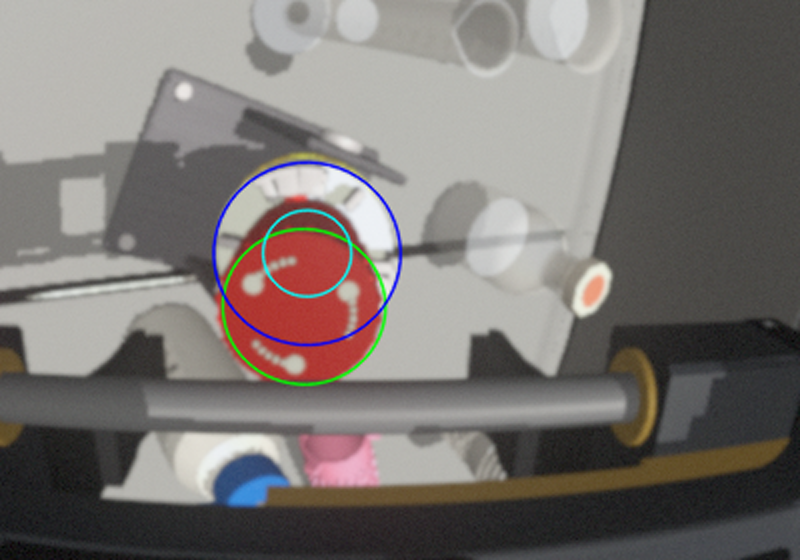

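The cap disc's white marks at crop (253,284), (348,291), (294,364) put its centre at about (298,313), ~2 mm towards tool −y of my overlay. The axis is aligned, so I approach with that correction.

>>> servo_tool(motion=[[0.087, [-0.0005, -0.006, 0.01], [0, 0, 0]], [0.087, [-0.0005, -0.006, 0.04], [0, 0, 0]], [0.087, [-0.0005, -0.006, 0.07], [0, 0, 0]], [0.087, [-0.0005, -0.006, 0.093], [0, 0, 0]], [0.087, [-0.0005, -0.006, 0.093], [0, 0, 0]], [0.087, [-0.0005, -0.006, 0.093], [0, 0, 0]], [0.05, [-0.0005, -0.006, 0.093], [0, 0, 0]], [0.05, [-0.0005, -0.006, 0.093], [0, 0, 0]], [0.05, [-0.0005, -0.006, 0.093], [0, 0, 0]], [0.05, [-0.0005, -0.006, 0.093], [0, 0, 0]], [0.05, [-0.0005, -0.006, 0.093], [0, 0, 0]]], force=40)

```text
clock: 4.32
ee_pos: [616.0, 213.8, 182.6]
ee_rot: [151.8, 11.4, 90.8]
contact_force: [5.9, 0.6, 2.0]
opening: 0.668
finger_force: 40.0
```

```bash
cat >>h.py <<'E'
psi=np.radians(-19.6); a=np.array([-.5*np.cos(psi),-.5*np.sin(psi),np.cos(np.pi/6)])
T0=np.array([608.6,216.9,203.1])
def st():
    s=sense(); q=R.from_euler("xyz",s["ee_rot"],degrees=True)
    print("t",s["clock"],"pos",s["ee_pos"],"rot",s["ee_rot"],"q",s["qpos"],"open",s["opening"]*87,"ff",s["finger_force"])
    print("Ftool",q.inv().apply(s["contact_force"]),"Mtool",q.inv().apply(s["wrist_torque"]),"captop-tcp tool",q.inv().apply(T0-s["ee_pos"]),"-a tool",q.inv().apply(-a))
np.set_printoptions(precision=2,suppress=True)
E
python3 -c "from h import *;st()"
```

```text
t 4.325 pos [615.96 213.75 182.56] rot [151.82  11.44  90.78] q [ 12.15  14.51 -51.29 106.85  45.91  54.77 -57.33] open 58.081701875165756 ff 39.952224891021615
Ftool [0.08 6.2  1.  ] Mtool [-0.64  0.18 -0.07] captop-tcp tool [ -0.89   3.36 -21.77] -a tool [ 0. -0.  1.]
```

>>> servo_tool(motion=[[0.05, [0, 0.001, 0.002], [0, 0, 0]], [0.05, [0, 0.002, 0.004], [0, 0, 0]], [0.05, [0, 0.002, 0.006], [0, 0, 0]], [0.05, [0, 0.002, 0.006], [0, 0, 0]], [0.05, [0, 0.002, 0.006], [0, 0, 0]]])

```text
clock: 4.95
ee_pos: [618.7, 213.2, 178.2]
ee_rot: [152.0, 11.5, 90.8]
contact_force: [-4.2, -0.9, 8.7]
opening: 0.667
finger_force: 39.9
```

```bash
python3 -c "from h import *;st()"
```

```text
t 4.95 pos [618.66 213.24 178.22] rot [151.97  11.54  90.77] q [ 11.86  15.24 -51.02 106.68  46.56  54.82 -57.68] open 57.99772382937628 ff 39.949955126212444
Ftool [-2.54  0.23 -9.35] Mtool [ 0.67 -0.46  0.01] captop-tcp tool [ -1.26   2.97 -26.89] -a tool [ 0. -0.  1.]
```

>>> servo_tool(motion=[[0.05, [0, 0, 0.0013], [0, 0, 0]], [0.05, [0, 0, 0.0013], [0, 0, -0.1]], [0.05, [0, 0, 0.0013], [0, 0, -0.2]], [0.05, [0, 0, 0.0013], [0, 0, -0.3]], [0.05, [0, 0, 0.0013], [0, 0, -0.4]], [0.05, [0, 0, 0.0013], [0, 0, -0.5]], [0.05, [0, 0, 0.0013], [0, 0, -0.6]], [0.05, [0, 0, 0.0013], [0, 0, -0.7]], [0.05, [0, 0, 0.0013], [0, 0, -0.79]], [0.05, [0, 0, 0.0013], [0, 0, -0.79]], [0.05, [0, 0, 0.0013], [0, 0, -0.79]]])

```text
clock: 6.32
ee_pos: [618.9, 213.6, 177.0]
ee_rot: [168.1, 27.9, 136.0]
contact_force: [-6.0, -0.0, 9.3]
opening: 0.67
finger_force: 39.9
```

```bash
python3 -c "from h import *;st()"
```

```text
t 6.325 pos [618.93 213.62 177.04] rot [168.12  27.87 136.02] q [ 16.27  17.13 -56.58 106.59  49.2   56.19 -13.94] open 58.25124094801795 ff 39.946406569797546
Ftool [ -0.55  -2.02 -10.88] Mtool [ 0.75  0.23 -0.06] captop-tcp tool [ -3.6    0.97 -27.98] -a tool [0. 0. 1.]
```

>>> servo_tool(motion=[[0.05, [0, 0, -0.005], [0, 0, 0]], [0.05, [0, 0, -0.012], [0, 0, 0]], [0.05, [0, 0, -0.02], [0, 0, 0]], [0.05, [0, 0, -0.02], [0, 0, 0]]])

```text
clock: 6.82
ee_pos: [609.4, 216.0, 192.7]
ee_rot: [168.2, 27.8, 136.0]
contact_force: [-0.2, -0.2, -1.1]
opening: 0.669
finger_force: 40.0
```

```bash
python3 -c "from h import *;st()"
```

```text
t 6.825 pos [609.41 215.95 192.72] rot [168.17  27.78 135.98] q [ 17.3   15.06 -57.78 106.49  46.67  57.02 -12.42] open 58.214279869066 ff 39.953933598299045
Ftool [ 0.49 -0.46  0.87] Mtool [0.14 0.54 0.03] captop-tcp tool [-3.74  2.12 -9.53] -a tool [0. 0. 1.]
```

>>> servo_tool(motion=[[0.05, [0, 0, -0.02], [0, 0, 0]], [0.05, [0, 0, -0.045], [0, 0, 0]], [0.05, [0, 0, -0.075], [0, 0, 0]], [0.05, [0, 0, -0.11], [0, 0, 0]], [0.05, [0, 0, -0.11], [0, 0, 0]]])

```text
clock: 7.45
ee_pos: [558.0, 236.1, 290.3]
ee_rot: [167.9, 27.9, 136.0]
contact_force: [0.7, 1.1, -1.4]
opening: 0.669
finger_force: 40.0
```

```bash
python3 - <<'E'
from h import *
st()
# tray frame from averaged corners
top=[plane("top",u,v,14)[:2] for u,v in((348,195),(422,209),(418,240),(343,226))]
sd=[plane("side",u,v,14)[:2] for u,v in((361,257),(356,355),(294,352),(315,254))]
for q in (top,sd):
    q=np.array(q); c=q.mean(0); d=(q[0]+q[3]-q[1]-q[2])/2; print("tray c",c,"yaw",np.degrees(np.arctan2(-d[0],d[1])),np.linalg.norm(d))
print(rel([530,-270,260],R.from_euler("xyz",[180,0,75],degrees=True)))
E
```

```text
t 7.45 pos [558.05 236.09 290.29] rot [167.93  27.95 135.96] q [ 22.81   2.36 -63.03 103.56  31.68  62.63  -2.62] open 58.21267388572688 ff 39.95390413547284
Ftool [0.88 0.99 1.33] Mtool [0.13 0.54 0.07] captop-tcp tool [ -3.02  -0.09 102.55] -a tool [ 0. -0.  1.]
tray c [ 562.26 -216.46] yaw -7.86265417801821 289.1694604233287
tray c [ 572.94 -216.72] yaw -8.00744632817738 292.72873951404017
(array([-278.8 , -412.91,   98.05]), array([0.45, 0.33, 1.09]))
```

```bash
python3 - <<'E'
from h import *
np.set_printoptions(precision=3,suppress=True)
V=R.from_euler("xyz",[180,0,82],degrees=True)
for p in([545,180,350],[545,60,355],[555,-150,350],[555,-311,350]): print(*rel(p,V))
E
```

```text
[-54.145 -40.173 -48.333] [0.421 0.354 0.97 ]
[-130.183 -131.775  -32.451] [0.421 0.354 0.97 ]
[-263.156 -288.524   11.968] [0.421 0.354 0.97 ]
[-362.03  -412.663   39.071] [0.421 0.354 0.97 ]
```

>>> servo_tool(motion=[[0.05, [-0.025, -0.02, -0.024], [0.06, 0.05, 0.14]], [0.05, [-0.054, -0.04, -0.048], [0.12, 0.1, 0.28]], [0.05, [-0.08, -0.07, -0.044], [0.18, 0.15, 0.42]], [0.05, [-0.105, -0.1, -0.038], [0.25, 0.21, 0.58]], [0.05, [-0.13, -0.132, -0.032], [0.31, 0.26, 0.72]], [0.05, [-0.16, -0.168, -0.022], [0.37, 0.31, 0.86]], [0.05, [-0.195, -0.208, -0.01], [0.421, 0.354, 0.97]], [0.05, [-0.23, -0.249, 0.001], [0.421, 0.354, 0.97]], [0.05, [-0.263, -0.289, 0.012], [0.421, 0.354, 0.97]], [0.05, [-0.3, -0.335, 0.022], [0.421, 0.354, 0.97]], [0.05, [-0.335, -0.379, 0.032], [0.421, 0.354, 0.97]], [0.05, [-0.362, -0.413, 0.039], [0.421, 0.354, 0.97]]])

```text
clock: 8.95
ee_pos: [552.7, -317.1, 344.7]
ee_rot: [-179.5, 0.0, 81.7]
contact_force: [1.0, 1.2, -0.8]
opening: 0.664
finger_force: 40.0
```

>>> servo_tool(motion=[[0.05, [0, 0, 0], [0, 0, 0]], [0.05, [0, 0, 0], [0, 0, 0]]])

```text
clock: 9.2
ee_pos: [554.0, -312.5, 345.9]
ee_rot: [-179.6, -0.1, 81.9]
contact_force: [0.2, 0.9, -0.2]
opening: 0.67
finger_force: 40.0
```

```bash
python3 - <<'E'
from h import *
st()
im=snapshot("wrist"); m=camera_model("wrist"); s=sense(); q=R.from_euler("xyz",s["ee_rot"],degrees=True)
sd=snapshot("side")
o=np.zeros((600,800,3),np.uint8)
o[:400,:640]=im; o[400:,:320]=cv2.resize(sd[150:400,220:540],None,fx=.8,fy=.8)[:200,:320] if 0 else sd[200:400,230:550]
print("floor targets px side",proj("side",[[555,-311,4],[583,-113,4]]))
cv2.imwrite("pics/w3.png",o)
E
```

```text
t 9.2 pos [ 554.01 -312.54  345.85] rot [-179.59   -0.08   81.92] q [ 54.01  18.89 -35.97  74.58  10.97  90.35  11.44] open 58.27352274103195 ff 39.95424277178245
Ftool [0.91 0.06 0.23] Mtool [-0.11  0.02 -0.03] captop-tcp tool [531.67 -19.36 143.62] -a tool [-0.1   0.5   0.86]
floor targets px side [[325.5  335.71]
 [334.56 269.64]]
```

View pics/w3.png

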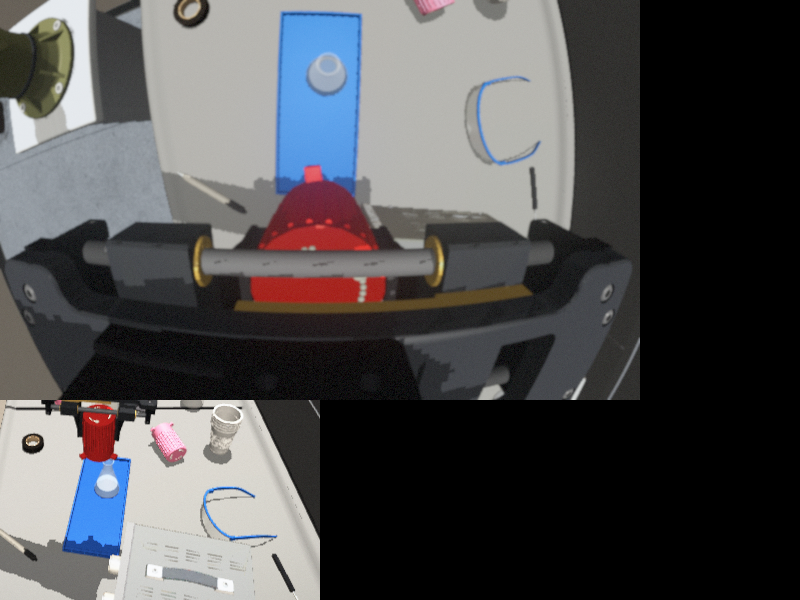

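Wrist view: cap held straight in the fingers (lug at (313,173)), tray below with far corners (282,12), (361,15) and the near edge at row ~190; the flask's rim is at (327,68). I use these to refine the tray.

```bash
python3 - <<'E'
from h import *
c=[plane("wrist",u,v,14)[:2] for u,v in((282,12),(361,15),(355,190),(277,190))]
for p in c: print(p)
print("flask foot",plane("wrist",328,80,10))
E
```

```text
[531.51 -65.46]
[650.64 -86.88]
[ 604.83 -359.45]
[ 483.59 -342.69]
flask foot [ 585.76 -185.14   10.  ]
```

>>> servo_tool(motion=[[0.05, [0.001, 0.001, 0.03], [0, 0, 0]], [0.05, [0.001, 0.001, 0.075], [0, 0, 0]], [0.05, [0.001, 0.001, 0.125], [0, 0, 0]], [0.05, [0.001, 0.001, 0.175], [0, 0, 0]], [0.05, [0.001, 0.001, 0.22], [0, 0, 0]], [0.05, [0.001, 0.001, 0.248], [0, 0, 0]], [0.05, [0.001, 0.001, 0.26], [0, 0, 0]], [0.05, [0.001, 0.001, 0.262], [0, 0, 0]], [0.05, [0.001, 0.001, 0.262], [0, 0, 0]]])

```text
clock: 10.42
ee_pos: [555.3, -312.1, 87.4]
ee_rot: [-179.9, 0.1, 82.0]
contact_force: [0.4, 1.0, -0.1]
opening: 0.663
finger_force: 40.0
```

```bash
python3 -c "from h import *;st()"
```

```text
t 10.425 pos [ 555.33 -312.06   87.44] rot [-179.89    0.09   81.96] q [ 53.11  27.57 -33.5   94.14  16.72  63.42   7.  ] open 57.70577372619621 ff 39.953978223202284
Ftool [1.03 0.26 0.12] Mtool [-0.06 -0.03  0.03] captop-tcp tool [ 531.03  -21.42 -116.45] -a tool [-0.1   0.49  0.87]
```

>>> servo_tool(motion=[[0.05, [0, 0, 0.003], [0, 0, 0]], [0.05, [0, 0, 0.006], [0, 0, 0]], [0.05, [0, 0, 0.009], [0, 0, 0]], [0.05, [0, 0, 0.011], [0, 0, 0]], [0.05, [0, 0, 0.011], [0, 0, 0]]])

```text
clock: 11.05
ee_pos: [554.1, -311.9, 74.7]
ee_rot: [-179.7, 0.0, 81.9]
contact_force: [0.6, -0.0, -0.4]
opening: 0.668
finger_force: 40.0
```

>>> servo_tool(motion=[[0.05, [0, 0, 0.0015], [0, 0, 0]], [0.05, [0, 0, 0.003], [0, 0, 0]], [0.05, [0, 0, 0.003], [0, 0, 0]]])

```text
clock: 11.42
ee_pos: [554.2, -311.9, 71.8]
ee_rot: [-179.7, 0.0, 81.9]
contact_force: [-0.4, -0.3, -1.1]
opening: 0.666
finger_force: 40.0
```

>>> servo_tool(motion=[[0.05, [0, 0, 0.001], [0, 0, 0]], [0.05, [0, 0, 0.002], [0, 0, 0]], [0.05, [0, 0, 0.002], [0, 0, 0]]])

```text
clock: 11.8
ee_pos: [554.5, -311.9, 71.0]
ee_rot: [-179.8, 0.1, 81.9]
contact_force: [-1.4, 1.0, 5.2]
opening: 0.662
finger_force: 39.9
```

>>> servo_tool(motion=[[0.05, [0, 0, 0.001], [0, 0, 0]], [0.05, [0, 0, 0.002], [0, 0, 0]], [0.05, [0, 0, 0.002], [0, 0, 0]]])

```text
clock: 12.18
ee_pos: [554.6, -311.8, 70.9]
ee_rot: [-179.8, 0.1, 81.9]
contact_force: [-5.0, 2.2, 14.7]
opening: 0.667
finger_force: 39.9
```

>>> servo_tool(motion=[[0.05, [0, 0, -0.002], [0, 0, 0]], [0.05, [0, 0, -0.0025], [0, 0, 0]], [0.07, [0, 0, -0.0025], [0, 0, 0]], [0.087, [0, 0, -0.0025], [0, 0, 0]], [0.087, [0, 0, -0.0025], [0, 0, 0]], [0.087, [0, 0, -0.01], [0, 0, 0]], [0.087, [0, 0, -0.04], [0, 0, 0]], [0.087, [0, 0, -0.09], [0, 0, 0]], [0.087, [0, 0, -0.15], [0, 0, 0]], [0.087, [0, 0, -0.21], [0, 0, 0]], [0.087, [0, 0, -0.25], [0, 0, 0]], [0.087, [0, 0, -0.25], [0, 0, 0]]])

```text
clock: 13.68
ee_pos: [557.0, -312.1, 323.0]
ee_rot: [179.8, 0.2, 82.0]
contact_force: [0.0, 0.2, 0.3]
opening: 1.0
finger_force: 0.0
```

```bash
python3 - <<'E'
from h import *
np.set_printoptions(precision=3,suppress=True)
st()
# neck point; dropper; view pose over the bottle, aligned to canister axis
N=T0-86*a; print("neck",N)
r=np.array([np.cos(.34),np.sin(.34),0]); z=-a; y=r-z*(r@z); y/=np.linalg.norm(y); x=np.cross(y,z)
V=R.from_matrix(np.array([x,y,z]).T)
for p,q in(([555,-150,325],R.from_euler("xyz",[180,0,90],degrees=True)),([555,60,345],R.from_euler("xyz",[180,0,100],degrees=True)),([550,200,320],V),(N+170*a,V)): print(p,*rel(p,q))
E
```

```text
t 13.675 pos [ 557.047 -312.142  322.967] rot [179.803   0.209  81.955] q [ 54.315  18.88  -36.101  77.223  11.17   87.145  11.147] open 87.0417439222194 ff 0.0
Ftool [ 0.183  0.018 -0.295] Mtool [-0.094  0.004 -0.013] captop-tcp tool [531.485 -23.4   117.848] -a tool [-0.097  0.487  0.868]
neck [649.108 202.476 128.622]
[555, -150, 325] [160.252 -24.709  -2.703] [ 0.003  0.004 -0.14 ]
[555, 60, 345] [368.111 -54.027 -23.563] [ 0.003  0.004 -0.315]
[550, 200, 320] [506.123 -78.655   0.849] [-0.468 -0.239 -0.538]
[569.034 230.989 275.846] [539.632 -64.298  44.93 ] [-0.468 -0.239 -0.538]
```

```bash
python3 - <<'E'
from h import *
np.set_printoptions(precision=3,suppress=True)
N=T0-86*a; V=R.from_euler("xyz",[168.1,27.9,136],degrees=True)
for p in([550,150,335],N+165*a): print(p,*rel(p,V))
E
```

```text
[550, 150, 335] [456.561 -71.607 -13.946] [-0.417 -0.349 -0.971]
[571.389 230.15  271.516] [539.147 -61.864  49.271] [-0.417 -0.349 -0.971]
```

>>> servo_tool(motion=[[0.087, [0.03, -0.004, -0.005], [0, 0, -0.05]], [0.087, [0.08, -0.01, -0.01], [-0.03, -0.03, -0.15]], [0.087, [0.135, -0.02, -0.014], [-0.08, -0.07, -0.28]], [0.087, [0.19, -0.03, -0.018], [-0.14, -0.12, -0.4]], [0.087, [0.245, -0.038, -0.018], [-0.2, -0.17, -0.54]], [0.087, [0.3, -0.046, -0.018], [-0.27, -0.23, -0.68]], [0.087, [0.355, -0.055, -0.018], [-0.34, -0.29, -0.82]], [0.087, [0.41, -0.065, -0.015], [-0.417, -0.349, -0.971]], [0.087, [0.457, -0.07, -0.013], [-0.417, -0.349, -0.971]], [0.087, [0.5, -0.066, 0.02], [-0.417, -0.349, -0.971]], [0.087, [0.539, -0.062, 0.049], [-0.417, -0.349, -0.971]], [0.087, [0.539, -0.062, 0.049], [-0.417, -0.349, -0.971]]])

```text
clock: 15.18
ee_pos: [567.4, 231.7, 264.4]
ee_rot: [168.5, 27.1, 136.4]
contact_force: [-0.3, -0.3, 0.1]
opening: 0.998
finger_force: 0.0
```

>>> servo_tool(motion=[[0.087, [0, 0, 0], [0, 0, 0]], [0.087, [0, 0, 0], [0, 0, 0]]])

```text
clock: 15.42
ee_pos: [568.4, 230.6, 268.9]
ee_rot: [168.3, 27.5, 136.2]
contact_force: [0.6, -1.0, 0.3]
opening: 1.002
finger_force: 0.0
```

```bash
python3 - <<'E'
from h import *
import json
st()
m=camera_model("wrist"); im=snapshot("wrist"); sd=snapshot("side"); tp=snapshot("top")
json.dump({k:(v.tolist() if hasattr(v,"tolist") else v) for k,v in m.items()},open("w4.json","w"))
cv2.imwrite("pics/w4f.png",im);cv2.imwrite("pics/s4f.png",sd);cv2.imwrite("pics/t4f.png",tp)
N=T0-86*a
u=np.cross(a,[0,1,0]);u/=np.linalg.norm(u);v=np.cross(a,u); th=np.linspace(0,2*np.pi,60)
for d,rr,c in((0,22.5,(255,255,0)),(70,6,(0,255,0))):
    q=proj("wrist",[N+d*a+rr*(np.cos(t)*u+np.sin(t)*v) for t in th],m)
    print(q.mean(0)); cv2.polylines(im,[np.round(q*16).astype(np.int32)],True,c,1,cv2.LINE_AA,4)
k=proj("side",N+40*a).round().astype(int); print(k)
o=np.zeros((600,800,3),np.uint8)
x0,y0=230,110
o[:400,:520]=cv2.resize(im[y0:y0+200,x0:x0+260],None,fx=2,fy=2,interpolation=cv2.INTER_CUBIC)
o[:400,520:800]=cv2.resize(sd[110:210,320:390],None,fx=4,fy=4,interpolation=cv2.INTER_CUBIC)
o[400:600,:320]=sd[200:400,230:550]
o[400:600,320:560]=cv2.resize(tp[170:220,245:305],None,fx=4,fy=4)
cv2.imwrite("pics/w4.png",o)
E
```

```text
t 15.425 pos [568.38 230.63 268.85] rot [168.31  27.51 136.16] q [ 33.19   9.04 -75.93 104.12  39.17  63.65  -7.25] open 87.21537412694555 ff 0.0
Ftool [-1.1  -0.32  0.18] Mtool [0.06 0.43 0.01] captop-tcp tool [-3.79  2.16 78.17] -a tool [-0.  0.  1.]
[321.02 191.44]
[321.92 211.95]
[348 152]
```

View pics/w4.png

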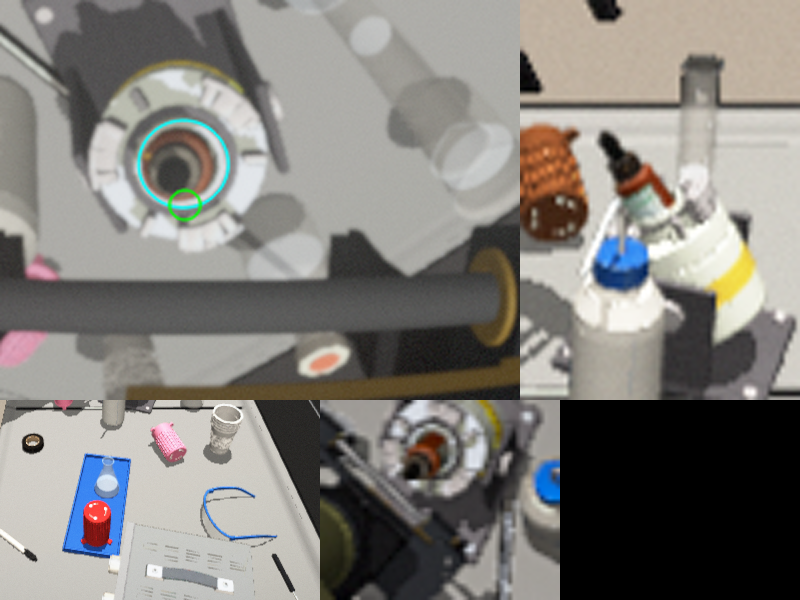

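```bash
python3 - <<'E'
from h import *
import json
m=json.load(open("w4.json")); N=T0-86*a
rs=[ray("wrist",317.5,196,m),ray("side",341.7,145),ray("top",268,188)]
for k in (rs,rs[:2],rs[::2]):
    X,e=tri(*k); d=X-N; print(X,e,"along",d@a,"perp",d-(d@a)*a)
xs=np.array([-np.cos(psi),-np.sin(psi),0]); lean=xs-a*(xs@a); lean/=np.linalg.norm(lean); print("lean dir",lean)
for deg in(-8,-4,0,4,8):
    b=a*np.cos(np.radians(deg))+lean*np.sin(np.radians(deg))
    for n,mm in(("side",None),("wrist",m),("top",None)): print(deg,n,proj(n,[N,N+30*b,N+68*b],mm).round(1).tolist())
E
```

```text
[610.42 215.64 179.47] [2.5, 2.7, 3.1] along 64.4640522864686 perp [-8.33  2.35 -4.98]
[610.56 218.17 179.33] [1.7, 1.7] along 64.70599492612624 perp [-8.07  4.84 -5.33]
[612.7  214.38 172.65] [1.4, 1.4] along 57.28047624755378 perp [-9.43  2.3  -5.57]
lean dir [-0.82  0.29 -0.5 ]
-8 side [[353.6, 162.4], [350.5, 154.0], [346.4, 143.1]]
-8 wrist [[321.3, 191.9], [323.2, 203.4], [326.2, 221.6]]
-8 top [[272.8, 181.5], [270.9, 182.1], [268.5, 182.9]]
-4 side [[353.6, 162.4], [349.9, 154.1], [345.0, 143.4]]
-4 wrist [[321.3, 191.9], [322.4, 201.4], [324.1, 216.6]]
-4 top [[272.8, 181.5], [270.7, 182.6], [268.0, 184.1]]
0 side [[353.6, 162.4], [349.3, 154.3], [343.6, 143.8]]
0 wrist [[321.3, 191.9], [321.5, 199.4], [322.0, 211.3]]
0 top [[272.8, 181.5], [270.6, 183.2], [267.6, 185.4]]
4 side [[353.6, 162.4], [348.7, 154.5], [342.3, 144.3]]
4 wrist [[321.3, 191.9], [320.7, 197.3], [319.8, 205.9]]
4 top [[272.8, 181.5], [270.4, 183.7], [267.2, 186.6]]
8 side [[353.6, 162.4], [348.1, 154.7], [341.0, 144.8]]
8 wrist [[321.3, 191.9], [319.9, 195.1], [317.6, 200.3]]
8 top [[272.8, 181.5], [270.2, 184.2], [266.8, 187.8]]
```

The bottle's bulb tip at wrist (317.5,196), side (341.7,145) shows it leaning about 8° out of the bore towards the robot; the cap stands upright in the tray at lower left. I line the tool up with the leaning bottle.

```bash
cat >>h.py <<'E'
N=T0-86*a; xs=np.array([-np.cos(psi),-np.sin(psi),0]); lean=xs-a*(xs@a); lean/=np.linalg.norm(lean)
dl=np.radians(7.5); b=a*np.cos(dl)+lean*np.sin(dl); N2=N+2*lean
E
python3 - <<'E'
from h import *
np.set_printoptions(precision=3,suppress=True)
s=sense(); C=R.from_euler("xyz",s["ee_rot"],degrees=True)
z=-b; y=C.apply([0,1,0]); y-=z*(y@z); y/=np.linalg.norm(y); V=R.from_matrix(np.array([np.cross(y,z),y,z]).T)
for d in(110,35): print(d,N2+d*b,*rel(N2+d*b,V))
print(V.as_euler("xyz",degrees=True))
E
```

```text
110 [584.393 225.52  214.891] [13.191 -4.026 55.517] [-0.05  -0.124 -0.003]
35 [627.405 210.204 155.389] [  3.935  -0.258 129.848] [-0.05  -0.124 -0.003]
[164.438  34.559 134.251]
```

>>> servo_tool(motion=[[0.06, [0.006, -0.002, 0.025], [-0.025, -0.06, 0]], [0.06, [0.013, -0.004, 0.055], [-0.05, -0.124, 0]], [0.06, [0.013, -0.004, 0.055], [-0.05, -0.124, 0]], [0.06, [0.013, -0.004, 0.055], [-0.05, -0.124, 0]], [0.06, [0.013, -0.004, 0.055], [-0.05, -0.124, 0]]])

```text
clock: 16.2
ee_pos: [585.2, 226.4, 216.6]
ee_rot: [164.2, 34.4, 133.9]
contact_force: [-0.2, -0.1, 0.3]
opening: 0.697
finger_force: 0.0
```

```bash
python3 - <<'E'
from h import *
import json
st()
s=sense(); C=R.from_euler("xyz",s["ee_rot"],degrees=True)
print(C.inv().apply(N2+35*b-s["ee_pos"]),C.inv().apply(-b))
m=camera_model("wrist"); im=snapshot("wrist")
json.dump({k:(v.tolist() if hasattr(v,"tolist") else v) for k,v in m.items()},open("w5.json","w"))
u=np.cross(b,[0,1,0]);u/=np.linalg.norm(u);v=np.cross(b,u); th=np.linspace(0,2*np.pi,60)
for d,rr,c in((45,12,(255,255,0)),(70,6,(0,255,0)),(23,16.5,(255,0,0))):
    q=proj("wrist",[N2+d*b+rr*(np.cos(t)*u+np.sin(t)*v) for t in th],m); print(d,q.mean(0))
    cv2.polylines(im,[np.round(q*16).astype(np.int32)],True,c,1,cv2.LINE_AA,4)
cv2.imwrite("pics/w5.png",cv2.resize(im[110:310,190:450],None,fx=3,fy=3,interpolation=cv2.INTER_CUBIC))
E
```

```text
t 16.2 pos [585.2  226.41 216.62] rot [164.18  34.41 133.94] q [ 24.62  12.25 -70.06 111.12  54.76  58.44 -22.16] open 60.61826580537311 ff 0.0
Ftool [-0.1  -0.1  -0.39] Mtool [0.2  0.57 0.09] captop-tcp tool [-11.4    3.26  26.07] -a tool [ 0.12 -0.05  0.99]
[ 0.81 -1.66 76.09] [-0. -0.  1.]
45 [316.73 216.97]
70 [316.76 229.65]
23 [316.72 207.95]
```

View pics/w5.png

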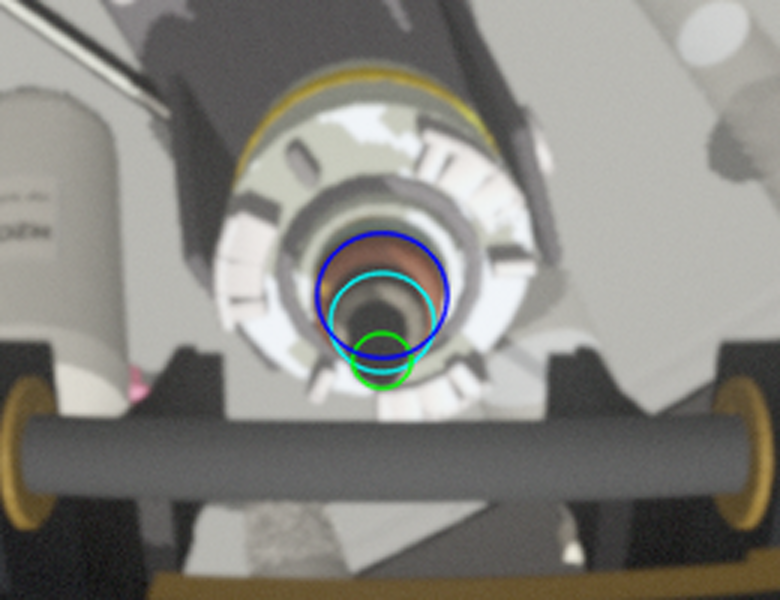

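Cap seat, neck and body ring (blue) match, but the dark bulb centre at crop (379,322) seems to disagree with the predicted tip (381,360); I check pixel values rather than spend a view.

```bash
python3 - <<'E'
from h import *
im=snapshot("wrist").astype(int); g=im.mean(2).astype(int)
for r in range(182,248,3): print(r,g[r,292:344:2], im[r,317])
E
```

```text
182 [103 100 107 122 141 166 182 186 179 161 149 148 151 150 152 159 184 220
 235 228 201 148 126 138 154 156] [138 152 155]
185 [105 114 129 160 186 184 149 121 110 109 110 106 110 113 115 118 123 142
 170 210 235 228 185 142 144 155] [109 114 105]
188 [117 145 179 190 168 125 110 102  93  87  83  76  78  80  82  90  94 105
 114 122 167 223 238 220 152 138] [69 80 89]
191 [141 179 186 151 111  93  82  72  80  78  82  84  85  87  88  85  83  81
  86 101 118 151 208 238 210 153] [ 74  80 105]
194 [171 192 159 103  78  77  81  87  93  94  96  98 101  98 110 113 107  96
  90  81  92 112 146 217 236 214] [ 82  95 124]
197 [191 176 118  80  83  89  94  95  99  95  92  96  92  94  99 109 121 123
 117 103  88  90 113 164 229 237] [ 82  91 114]
200 [194 155  95  87  95  99  97  91  81  73  71  70  70  68  71  75  88 112
 129 126 113  95  99 146 222 239] [70 74 75]
203 [227 163 110 103 106  98  77  73  69  70  73  73  77  77  70  74  71  75
 104 131 134 116  99 130 215 240] [73 75 77]
206 [238 184 131 139 117  76  70  75  84  91  93  97 122 133 133 120  98  78
  73 104 134 131 111 138 217 240
[... 913 characters left out ...]
  67  72  69  69  71  70  73  75 109
 148 169 188 195 197 162 121 131] [69 70 70]
233 [207 143 125 167 158 209 241 211 114  68  70  69  73  70  73  73 113 181
 197 198 197 187 176 153 179 225] [71 70 70]
236 [201 132 183 225 229 229 243 240 210 142  92  73  71  69  74 110 162 180
 178 162 152 168 202 217 211 231] [74 74 75]
239 [159 171 219 231 224 229 236 240 241 238 226 196 116 122 126 136 152 171
 184 203 224 236 241 241 221 189] [115 117 118]
242 [181 211 227 207 184 185 186 193 195 200 200 184 200 226 226 228 232 238
 238 230 235 238 240 243 240 208] [215 217 219]
245 [183 185 188 184 182 182 182 182 182 181 182 173 207 237 234 233 237 240
 241 230 230 238 240 241 233 227] [225 228 230]
```

The dark bulb spans rows 212–238 at column 316.5, so its tip centre is about (316.5,229), on the predicted (316.7,229.7). Alignment is good; I descend and grip.

>>> servo_tool(motion=[[0.06, [0.001, -0.0015, 0.015], [0, 0, 0]], [0.06, [0.001, -0.0015, 0.035], [0, 0, 0]], [0.06, [0.001, -0.0015, 0.055], [0, 0, 0]], [0.06, [0.001, -0.0015, 0.07], [0, 0, 0]], [0.06, [0.001, -0.0015, 0.075], [0, 0, 0]], [0.06, [0.001, -0.0015, 0.075], [0, 0, 0]], [0.06, [0.001, -0.0015, 0.075], [0, 0, 0]]], force=20)

```text
clock: 17.18
ee_pos: [624.8, 210.4, 155.4]
ee_rot: [164.5, 34.5, 134.1]
contact_force: [-10.0, -2.0, 10.0]
opening: 0.687
finger_force: 6.7
```

```bash
python3 - <<'E'
from h import *
st()
s=sense(); C=R.from_euler("xyz",s["ee_rot"],degrees=True)
print(C.inv().apply(N2+35*b-s["ee_pos"]),C.inv().apply(-b))
E
```

```text
t 17.175 pos [624.78 210.39 155.36] rot [164.47  34.49 134.08] q [ 19.12  21.47 -63.14 111.41  65.96  57.11 -28.33] open 59.74835527015725 ff 6.675668115830717
Ftool [ -1.12  -5.2  -13.27] Mtool [ 1.81  0.5  -0.04] captop-tcp tool [-13.9    6.12 -48.51] -a tool [ 0.12 -0.05  0.99]
[-1.63  1.4   1.51] [-0.  0.  1.]
```

>>> servo_tool(motion=[[0.06, [0, 0, -0.004], [0, 0, 0]], [0.06, [0, 0, -0.0045], [0, 0, 0]], [0.06, [0, 0, -0.0045], [0, 0, 0]]])

```text
clock: 17.55
ee_pos: [623.2, 211.2, 157.6]
ee_rot: [164.3, 34.4, 134.1]
contact_force: [0.3, 0.3, -0.7]
opening: 0.689
finger_force: 0.0
```

```bash
python3 - <<'E'
from h import *
st()
s=sense(); C=R.from_euler("xyz",s["ee_rot"],degrees=True)
print(C.inv().apply(N2+35*b-s["ee_pos"]),C.inv().apply(-b))
E
```

```text
t 17.55 pos [623.22 211.23 157.55] rot [164.34  34.36 134.08] q [ 19.41  21.06 -63.42 111.48  65.46  56.94 -28.05] open 59.903318131380836 ff 0.0
Ftool [0.39 0.29 0.66] Mtool [0.21 0.6  0.02] captop-tcp tool [-13.95   6.   -45.72] -a tool [ 0.12 -0.05  0.99]
[-1.79  1.17  4.32] [-0.  0.  1.]
```

>>> servo_tool(motion=[[0.045, [-0.001, 0.001, 0], [0, 0, 0]], [0.03, [-0.001, 0.001, 0], [0, 0, 0]], [0.025, [-0.001, 0.001, 0], [0, 0, 0]], [0.025, [-0.001, 0.001, 0], [0, 0, 0]], [0.025, [-0.001, 0.001, 0], [0, 0, 0]], [0.025, [-0.001, 0.001, 0], [0, 0, 0]]], force=20)

```text
clock: 18.3
ee_pos: [624.2, 211.5, 158.2]
ee_rot: [164.4, 34.4, 134.1]
contact_force: [0.2, -0.0, 0.1]
opening: 0.364
finger_force: 20.0
```

```bash
python3 -c "from h import *;st()"
```

```text
t 18.3 pos [624.19 211.5  158.18] rot [164.36  34.35 134.1 ] q [ 19.37  21.15 -63.4  111.31  65.45  57.02 -27.93] open 31.63118500870732 ff 19.99670025485102
Ftool [-0.17  0.14  0.08] Mtool [0.13 0.64 0.08] captop-tcp tool [-13.19   5.08 -45.71] -a tool [ 0.12 -0.05  0.99]
```

>>> servo_tool(motion=[[0.025, [0, 0, -0.002], [0, 0, 0]], [0.025, [0, 0, -0.005], [0, 0, 0]], [0.025, [0, 0, -0.008], [0, 0, 0]], [0.025, [0, 0, -0.008], [0, 0, 0]], [0.025, [0, 0, -0.008], [0, 0, 0]]])

```text
clock: 18.92
ee_pos: [619.6, 213.1, 164.6]
ee_rot: [164.4, 34.4, 134.1]
contact_force: [-0.6, 1.4, -0.3]
opening: 0.361
finger_force: 20.0
```

```bash
python3 - <<'E'
from h import *
st()
im=snapshot("wrist"); cv2.imwrite("pics/w6.png",cv2.resize(im[110:310,190:450],None,fx=3,fy=3,interpolation=cv2.INTER_CUBIC))
E
```

```text
t 18.925 pos [619.6  213.13 164.63] rot [164.36  34.37 134.1 ] q [ 19.87  20.22 -64.14 111.38  64.35  57.22 -27.38] open 31.385140018087515 ff 19.997176759061404
Ftool [ 1.34  0.71 -0.36] Mtool [0.16 0.66 0.06] captop-tcp tool [-13.16   5.05 -37.63] -a tool [ 0.12 -0.05  0.99]
```

View pics/w6.png

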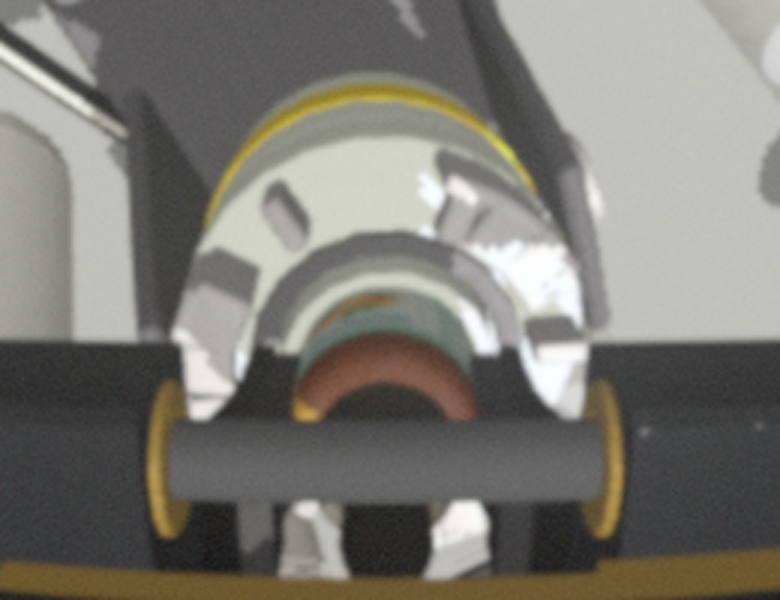

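The view shows both fingers seated either side of the amber body (crop ~(295,380) and (475,380)), the neck ring around it at (385,250). The opening reads 31.4 instead of 33 mm, so I draw a little further and watch for slip.

>>> servo_tool(motion=[[0.025, [0, 0, -0.004], [0, 0, 0]], [0.025, [0, 0, -0.008], [0, 0, 0]], [0.025, [0, 0, -0.012], [0, 0, 0]], [0.025, [0, 0, -0.012], [0, 0, 0]]])

```text
clock: 19.48
ee_pos: [612.7, 215.9, 174.6]
ee_rot: [164.3, 34.4, 134.1]
contact_force: [-0.8, 0.4, -0.8]
opening: 0.362
finger_force: 20.0
```

```bash
python3 - <<'E'
from h import *
st()
im=snapshot("wrist"); cv2.imwrite("pics/w7f.png",im)
g0=cv2.imread("pics/w6.png"); g1=im.astype(int).mean(2).astype(int)
g0=cv2.resize(g0,(260,200),interpolation=cv2.INTER_AREA).mean(2).astype(int)
for c in(300,317,330): print(c,"before",g0[60:150:3,c-190],"after",g1[170:260:3,c])
print([sense()["opening"]*87 for _ in range(3)])
E
```

```text
t 19.475 pos [612.68 215.9  174.62] rot [164.32  34.38 134.1 ] q [ 20.67  18.77 -65.3  111.45  62.65  57.5  -26.52] open 31.48881574997415 ff 19.99704729532823
Ftool [ 1.14 -0.38  0.06] Mtool [0.17 0.65 0.01] captop-tcp tool [-13.15   4.75 -25.17] -a tool [ 0.12 -0.05  0.99]
300 before [206 206 207 205 207 208 203 136 104 104 128 138 184 197 139  99 115 113
  92  65  64  74  86  96  94  72  49  69  76  84] after [205 206 207 206 205 190 110 105 114 136 165 200 161 117 115 101 118 111
  95  65  69  79  86  96  95  72  57  71  77  85]
317 before [205 207 206 207 207 203 108 106 111 138 157 203 143  95 115 113 109  68
  66  76  90 100  91  55  55  53  52  70  80  85] after [206 205 206 206 170 103 108 127 146 198 157 125 121  98 114 113 110  70
  70  77  89 101  90  58  50  52  51  70  81  86]
330 before [233 238 218 208 206 220 178 105 106 128 143 195 191 131 128 128 126 101
  67  71  82  92 101  92  56  56  56  71  81  88] after [251 224 206 213 240 149 114 116 137 168 201 139 125 126 127 130 126 102
  71  73  82  91  99  92  59  58  52  74  79  84]
[31.460122535729, 31.460122535729, 31.460122535729]
```

The bottle's pixels did not move relative to the gripper while the neck did, so it is coming out. Draw on.

>>> servo_tool(motion=[[0.025, [0, 0, -0.015], [0, 0, 0]], [0.025, [0, 0, -0.035], [0, 0, 0]], [0.025, [0, 0, -0.055], [0, 0, 0]], [0.025, [0, 0, -0.07], [0, 0, 0]], [0.025, [0, 0, -0.07], [0, 0, 0]]])

```text
clock: 20.15
ee_pos: [572.7, 230.5, 230.9]
ee_rot: [164.3, 34.4, 134.1]
contact_force: [-0.7, 0.3, -0.5]
opening: 0.362
finger_force: 20.0
```

```bash
python3 - <<'E'
from h import *
np.set_printoptions(precision=3,suppress=True)
st()
V=R.from_euler("xyz",[180,0,82],degrees=True)
for p in([560,225,340],[560,100,350],[570,0,330],[582,-107,250]): print(*rel(p,V))
E
```

```text
t 20.15 pos [572.733 230.497 230.859] rot [164.255  34.45  134.088] q [ 26.73    9.302 -72.182 111.115  51.284  58.51  -20.154] open 31.512213177731873 ff 19.99695897102356
Ftool [ 0.849 -0.292 -0.023] Mtool [0.159 0.669 0.021] captop-tcp tool [-12.929   4.148  45.359] -a tool [ 0.12  -0.049  0.992]
[-57.69   12.692 -92.817] [0.522 0.437 0.958]
[-137.384  -82.56   -75.471] [0.522 0.437 0.958]
[-191.038 -159.182  -33.633] [0.522 0.437 0.958]
[-216.044 -253.52    58.388] [0.522 0.437 0.958]
```

>>> servo_tool(motion=[[0.025, [-0.025, 0.004, -0.03], [0.06, 0.05, 0.11]], [0.025, [-0.045, 0.008, -0.065], [0.12, 0.1, 0.22]], [0.025, [-0.065, 0.0, -0.09], [0.18, 0.15, 0.33]], [0.025, [-0.09, -0.027, -0.086], [0.24, 0.2, 0.45]], [0.025, [-0.114, -0.055, -0.08], [0.31, 0.26, 0.57]], [0.025, [-0.137, -0.083, -0.075], [0.38, 0.32, 0.7]], [0.025, [-0.155, -0.108, -0.062], [0.45, 0.38, 0.83]], [0.025, [-0.173, -0.134, -0.048], [0.522, 0.437, 0.958]], [0.025, [-0.191, -0.159, -0.034], [0.522, 0.437, 0.958]], [0.025, [-0.2, -0.19, -0.004], [0.522, 0.437, 0.958]], [0.025, [-0.208, -0.222, 0.027], [0.522, 0.437, 0.958]], [0.025, [-0.216, -0.2535, 0.058], [0.522, 0.437, 0.958]]])

```text
clock: 21.65
ee_pos: [581.3, -110.0, 247.1]
ee_rot: [-179.8, 0.1, 81.9]
contact_force: [0.3, -0.4, -0.4]
opening: 0.364
finger_force: 20.0
```

>>> servo_tool(motion=[[0.025, [0, 0, 0], [0, 0, 0]], [0.025, [0, 0, 0], [0, 0, 0]]])

```text
clock: 21.9
ee_pos: [581.5, -107.1, 248.7]
ee_rot: [-179.8, -0.1, 82.0]
contact_force: [-0.2, 1.0, -0.3]
opening: 0.362
finger_force: 20.0
```

```bash
python3 - <<'E'
from h import *
st()
s=sense(); C=R.from_euler("xyz",s["ee_rot"],degrees=True)
im=snapshot("wrist"); sd=snapshot("side")
z=C.apply([0,0,1]); k=proj("side",s["ee_pos"]).round().astype(int)
base=s["ee_pos"]+69*z; tip=s["ee_pos"]-33*z
print("side pred base,tip",proj("side",[base,tip]),"wrist base",proj("wrist",base))
o=np.zeros((600,800,3),np.uint8)
o[:400,:640]=im
x0=max(k[0]-40,0);y0=max(k[1]-20,0)
o[:,400:]=cv2.resize(sd[y0:y0+120,x0:x0+80],(400,600),interpolation=cv2.INTER_CUBIC); o[400:,:400]=0
o[400:600,:320]=sd[200:400,230:550]
print("crop origin",x0,y0)
cv2.imwrite("pics/w8.png",o)
E
```

```text
t 21.9 pos [ 581.51 -107.11  248.73] rot [-179.83   -0.06   81.95] q [ 54.84  20.03 -58.11  90.08  17.1   79.66 -12.9 ] open 31.535572015882924 ff 19.997114345314912
Ftool [ 0.94 -0.38  0.34] Mtool [-0.13  0.01  0.03] captop-tcp tool [324.56 -18.4   46.02] -a tool [-0.1   0.49  0.86]
side pred base,tip [[335.67 218.41]
 [337.06 184.67]] wrist base [317.5  217.91]
crop origin 297 176
```

View pics/w8.png

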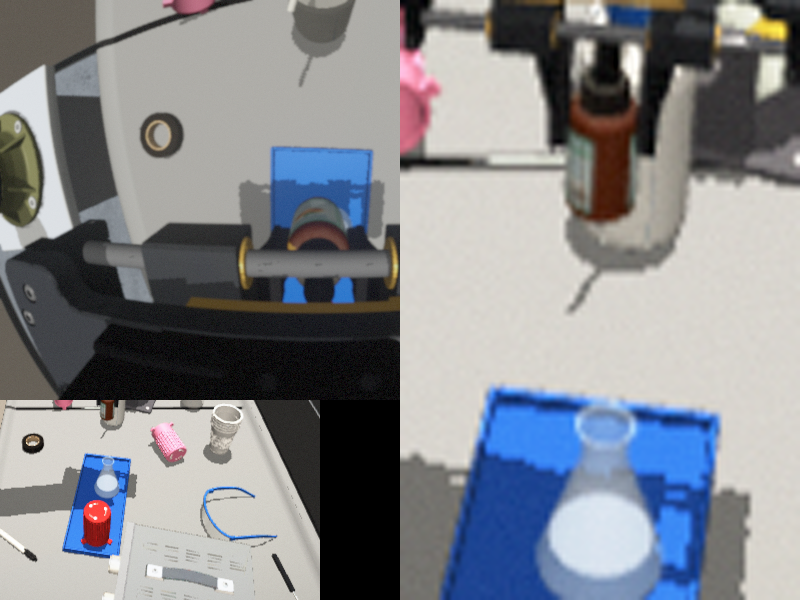

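Side crop: the amber bottle hangs straight in the fingers, base at crop (600,215) as predicted; cap stands upright in the tray, flask untouched. The spot below, beyond the flask, is free. Lowering.

>>> servo_tool(motion=[[0.025, [0, 0, 0.025], [0, 0, 0]], [0.025, [0, 0, 0.06], [0, 0, 0]], [0.025, [0, 0, 0.095], [0, 0, 0]], [0.025, [0, 0, 0.125], [0, 0, 0]], [0.025, [0, 0, 0.148], [0, 0, 0]], [0.025, [0, 0, 0.16], [0, 0, 0]], [0.025, [0, 0, 0.164], [0, 0, 0]], [0.025, [0, 0, 0.164], [0, 0, 0]], [0.025, [0, 0, 0.164], [0, 0, 0]]])

```text
clock: 23.12
ee_pos: [581.9, -107.7, 86.1]
ee_rot: [-180.0, 0.0, 81.9]
contact_force: [0.9, -0.1, -0.4]
opening: 0.363
finger_force: 20.0
```

>>> servo_tool(motion=[[0.025, [0, 0, 0.001], [0, 0, 0]], [0.025, [0, 0, 0.002], [0, 0, 0]], [0.025, [0, 0, 0.003], [0, 0, 0]], [0.025, [0, 0, 0.003], [0, 0, 0]]])

```text
clock: 23.62
ee_pos: [581.1, -107.6, 82.0]
ee_rot: [-179.9, 0.0, 81.9]
contact_force: [0.1, 0.4, -1.0]
opening: 0.361
finger_force: 20.0
```

>>> servo_tool(motion=[[0.025, [0, 0, 0.001], [0, 0, 0]], [0.025, [0, 0, 0.002], [0, 0, 0]], [0.025, [0, 0, 0.003], [0, 0, 0]], [0.025, [0, 0, 0.003], [0, 0, 0]]])

```text
clock: 24.12
ee_pos: [581.1, -107.6, 79.0]
ee_rot: [-179.9, 0.0, 81.9]
contact_force: [0.1, -0.5, -0.8]
opening: 0.365
finger_force: 20.0
```

>>> servo_tool(motion=[[0.025, [0, 0, 0.001], [0, 0, 0]], [0.025, [0, 0, 0.002], [0, 0, 0]], [0.025, [0, 0, 0.002], [0, 0, 0]]])

```text
clock: 24.5
ee_pos: [581.1, -107.6, 77.1]
ee_rot: [-179.9, 0.0, 82.0]
contact_force: [1.2, -0.6, -0.8]
opening: 0.363
finger_force: 20.0
```

>>> servo_tool(motion=[[0.025, [0, 0, 0.001], [0, 0, 0]], [0.025, [0, 0, 0.002], [0, 0, 0]], [0.025, [0, 0, 0.002], [0, 0, 0]]])

```text
clock: 24.88
ee_pos: [581.1, -107.6, 75.1]
ee_rot: [-179.9, 0.0, 81.9]
contact_force: [0.4, 0.4, -0.6]
opening: 0.363
finger_force: 20.0
```

>>> servo_tool(motion=[[0.025, [0, 0, 0.001], [0, 0, 0]], [0.025, [0, 0, 0.002], [0, 0, 0]], [0.025, [0, 0, 0.002], [0, 0, 0]]])

```text
clock: 25.25
ee_pos: [581.0, -107.6, 73.0]
ee_rot: [-179.9, 0.0, 81.9]
contact_force: [-0.6, -0.0, 0.2]
opening: 0.364
finger_force: 20.0
```

>>> servo_tool(motion=[[0.025, [0, 0, 0.001], [0, 0, 0]], [0.025, [0, 0, 0.0015], [0, 0, 0]], [0.025, [0, 0, 0.0015], [0, 0, 0]]])

```text
clock: 25.62
ee_pos: [581.1, -107.6, 71.6]
ee_rot: [-179.9, 0.0, 81.9]
contact_force: [0.1, 0.3, 0.1]
opening: 0.363
finger_force: 20.0
```

>>> servo_tool(motion=[[0.025, [0, 0, 0.001], [0, 0, 0]], [0.025, [0, 0, 0.0015], [0, 0, 0]], [0.025, [0, 0, 0.0015], [0, 0, 0]]])

```text
clock: 26.0
ee_pos: [581.2, -107.6, 70.2]
ee_rot: [-179.9, 0.0, 82.0]
contact_force: [-0.6, -0.9, -0.2]
opening: 0.365
finger_force: 20.0
```

>>> servo_tool(motion=[[0.025, [0, 0, 0.001], [0, 0, 0]], [0.025, [0, 0, 0.0015], [0, 0, 0]], [0.025, [0, 0, 0.0015], [0, 0, 0]]])

```text
clock: 26.38
ee_pos: [581.3, -107.3, 70.0]
ee_rot: [-179.9, 0.0, 82.0]
contact_force: [-4.5, 1.3, 9.0]
opening: 0.367
finger_force: 20.0
```

>>> servo_tool(motion=[[0.025, [0, 0, -0.001], [0, 0, 0]], [0.025, [0, 0, -0.001], [0, 0, 0]], [0.034, [0, 0, -0.001], [0, 0, 0]], [0.04, [0, 0, -0.001], [0, 0, 0]], [0.05, [0, 0, -0.001], [0, 0, 0]], [0.056, [0, 0, -0.001], [0, 0, 0]], [0.056, [0, 0, -0.001], [0, 0, 0]], [0.056, [0, 0, -0.015], [0, 0, 0]], [0.056, [0, 0, -0.045], [0, 0, 0]], [0.056, [0, 0, -0.09], [0, 0, 0]], [0.056, [0, 0, -0.14], [0, 0, 0]], [0.056, [0, 0, -0.18], [0, 0, 0]]])

```text
clock: 27.88
ee_pos: [582.0, -107.2, 252.0]
ee_rot: [180.0, 0.0, 82.0]
contact_force: [0.4, 0.3, 0.6]
opening: 0.644
finger_force: 0.0
```

>>> servo_tool(motion=[[0.056, [0.02, 0, -0.02], [0, 0, 0]], [0.056, [0.06, 0, -0.06], [0, 0, 0]], [0.056, [0.1, 0, -0.08], [0, 0, 0]], [0.056, [0.12, 0, -0.08], [0, 0, 0]], [0.056, [0.12, 0, -0.08], [0, 0, 0]]])

```text
clock: 28.5
ee_pos: [597.8, 15.1, 328.6]
ee_rot: [-179.8, -0.1, 82.3]
contact_force: [0.3, 0.2, -0.7]
opening: 0.642
finger_force: 0.0
```

```bash
python3 - <<'E'
from h import *
st()
sd=snapshot("side");tp=snapshot("top")
o=np.zeros((600,800,3),np.uint8)
o[:480,:480]=cv2.resize(sd[200:360,250:410],None,fx=3,fy=3,interpolation=cv2.INTER_CUBIC)
o[:300,480:800]=cv2.resize(tp[100:250,280:440],None,fx=2,fy=2,interpolation=cv2.INTER_CUBIC)
o[300:600,480:800]=cv2.resize(sd[110:260,230:390],None,fx=2,fy=2,interpolation=cv2.INTER_CUBIC)
cv2.imwrite("pics/end.png",o)
E
```

```text
t 28.5 pos [597.84  15.13 328.56] rot [-179.84   -0.05   82.29] q [ 43.42  19.69 -60.77  81.79  16.99  88.49 -24.06] open 55.84890022964116 ff 0.0
Ftool [0.22 0.27 0.68] Mtool [-0.09 -0.08 -0.03] captop-tcp tool [201.28 -16.05 125.68] -a tool [-0.1   0.49  0.86]
```

View pics/end.png

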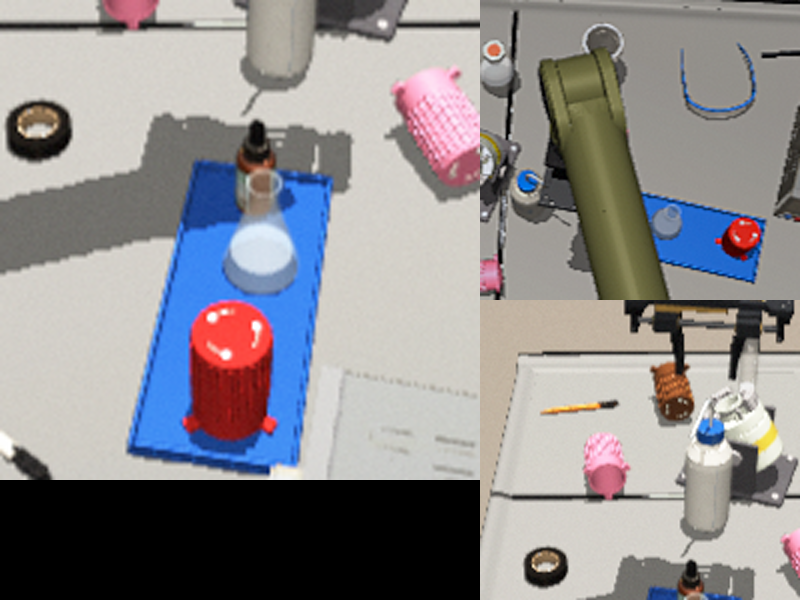

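The cap stands upright at (231,370), and the bottle stands upright in the tray at (256,165), behind the flask. The flask, tape, wash bottle and cylinder are where they were, and the gripper touches nothing.

```bash
python3 -c "
from rig import workorder;print(workorder.close_job())"
```

```text
the job is handed in; nothing more can be done
None
```

The job is handed in at about 28.5 s of the 66 s allowed: the red cap and the amber dropper bottle both stand upright in the blue tray, and the flask and other things look unmoved in the last pictures; the hand-in gave no verdict.

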